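# Turn the drained topping tub over and seat it in its board

## Task

The empty green topping tub was left upside down to drain: turn it right way up and seat it flat in the empty oblong recess of the board it fits, with its yellow tab pointing along the board's handle, just like the filled tub in its own board. One grasp will hardly turn it fully over, so you may stand it on its plain end and take it again; leave the filled tub and the other things on the counter where they are.

Things in the scene. Friction and masses are not known exactly. Their poses are not given: they have to be found in the camera images.
- tub: empty green tub, 0.22 kg, starts upside down, 130 x 60 x 45 mm (x, y, z), walls and bottom 5 mm, straight sides, flat ends (stands stably on its plain -x end); yellow tab 36 mm wide, 8 mm thick sticks 21 mm out of the +x end, level with the rim. Origin: centre of the outer underside (45 mm up at the start); z from underside to open top (down at the start), x towards the tab.
- tub_tab (a point): middle of the outer edge of the empty tub's yellow tab: 86 mm from the tub's origin along its x and 41 mm along its z.
- board_free: wooden board like a small peel, fixed: body 200 x 100 mm (x, y), 20 mm thick, handle 32 mm wide reaching 175 mm from the centre along -x, roughly towards the robot. Origin: centre of its underside, below the middle of the seat; z up. Its seat is a rectangular recess 138 x 68 mm (x, y), 8 mm deep, its floor 12 mm above the origin; empty: the tub belongs here.
- board_full: wooden board like a small peel, fixed: body 200 x 100 mm (x, y), 20 mm thick, handle 32 mm wide reaching 175 mm from the centre along -x, roughly towards the robot. Origin: centre of its underside, below the middle of the seat; z up. Its seat is a rectangular recess 138 x 68 mm (x, y), 8 mm deep, its floor 12 mm above the origin; taken by the filled tub.
- board_round: wooden board like a small peel, fixed: body 200 x 100 mm (x, y), 20 mm thick, handle 32 mm wide reaching 175 mm from the centre along -x, roughly towards the robot. Origin: centre of its underside, below the middle of the seat; z up. Its seat is a round recess 76 mm across, 8 mm deep, which does not fit the tub.
- tub_full: a second green tub like the empty one (same sizes, origin and axes), filled with cherry tomatoes, seated in its board the right way: open top up, tab over the handle.
- bowl_pepperoni: white bowl of pepperoni slices, 148 mm across the rim, 55 mm high; origin: centre of its foot.
- bowl_jalapeno: white bowl of green pepper slices, 148 mm across the rim, 55 mm high; origin: centre of its foot.
- oil_bottle: amber oil bottle, 60 mm across, 220 mm high; origin: centre of its foot.
- spice_jar: spice jar with a steel cap, 52 mm across, 95 mm high; origin: centre of its foot.
- pizza_wheel: pizza wheel lying flat: dark wooden handle to -y (reaching 130 mm), steel blade 90 mm across to +y (reaching 90 mm), 22 mm high; origin: on the counter under its fork.
- scraper: bench scraper lying flat, 102 mm (x) by 140 mm (y), 24 mm high; origin: on the counter below its middle.
Not all that is in view belongs to the job. Leave any blue or pink look-alike of the tub alone.

How it is judged:
By the outcome, as a careful person would: the job done as asked, in the order asked, and still so for the second after the job is handed in, with the robot touching nothing.
It also fails if it takes over 64 s, if anything falls off the work surface, if the arm or the gripper's body presses on something with over 40 N, if the wrist force passes 120 N, or if a joint passes its speed limit or range.

## Robot

A 6-joint arm with a two-finger parallel gripper is mounted at the origin on the work surface. World frame = base frame: x ahead of the robot, y to its left, z up, the work surface at z = 0. Lengths are in m, angles in rad, forces in N, time in s.
With the tool pointing down it reaches from about 0.35 to 0.775 m from the base axis. Payload 7.3 kg.
Tool frame: the origin (TCP) lies at the centre of the arm's flange, where the gripper is bolted on; the fingertips stand 178 mm ahead of it and the grasp point (between the pads) lies 159 mm ahead of it; z points along the fingers, y is the line along which they close (so a half turn about z gives the same grasp; the last joint's range is limited). The gripper opens to 92 mm and grips with 3 to 60 N. Pads are 19 mm wide; open, the fingers measure 130 mm over their backs; the gripper's body (75 mm by 190 mm) begins 47 mm behind the grasp point.
Start: joints at [-1.411, 0.342, 1.524, -0, 1.275, -0.146], TCP at [0.158, -0.501, 0.405] pointing down, gripper open.
Joint ranges: [-2.53, 2.53], [-0.77, 2.02], [0.04, 2.7], [-1, 4.14], [0.28, 2.66], [-3.11, 3.11]. Speed limits (rad/s): [2.57, 2.57, 3.14, 3.14, 3.14, 3.14].

## Interface

Orientations are given as a rotation vector (axis times angle).
In Python, from cell import status, capture, robot gives the robot as it stands.
- The arm moves only by the tool play_rows, never from a script. Its argument "moves" is text: rows parted by semicolons, each of 4 numbers parted by spaces: the shift along the tool's x, y, z each as a share of 0.1 m, from -1 to 1, then the turn about the tool's z as a share of 45 degrees, from -1 to 1. A call has 1 to 8 rows; each row is the pose to reach, as a shift and turn from the pose commanded when the call began, along the tool's axes at that moment; what a row does not reach only later rows make up. A row lasts 1/8 s, in which the tool goes at most 62.5 mm and 10.7 degrees, less where a joint would pass 70% of its speed; a pose out of reach is approached as far as the arm can. A call with a number of a shift or a turn outside -1 to 1 is refused whole. A call with a gripper value outside its range is refused whole. "grip" is the opening, from 0 (shut) to 1 (fully open), set as the call begins (left out, the last holds). The fingers move at their own pace and stop on an object; the grip force is fixed at half the most. Time passes only in rows, so rows that repeat a pose let the fingers close. It gives the time, the measured TCP pose, the force, the opening and the grip force at its end, in the units of the state.
- status.sense(): the state, without advancing time (a new reading comes with each control period).
- capture(name): name is "scene" or "top" or "wrist"; returns a dict with "pixels" (480x640x3 uint8, red, green, blue), "depth" (480x640 float32, m along the optical axis (not along the pixel's ray), 0 where there is no reading), "intrinsics" (3x3 intrinsics, pixels), "k1" (the pictures are not rectified: a ray, as slopes to the right and down, at radius r is drawn at 1 + k1 r^2 times it, then the intrinsics apply), "position" and "attitude" of the camera in the world; the wrist camera has in their place "mount" (4x4, takes a point from camera to tool coordinates, whose origin is the TCP and whose axes are the flange's). Camera axes: x right, y down, z forward; pixel columns grow to the right and rows downward; lengths in m; the calibration is good to about 2 mm. A picture is of the moment at which its call begins: read the wrist's pose just before it.
- robot.sign_off(): hands the job in; it is judged then, once.
The state is a dict: "t": time; "qpos": joint angles; "dq": joint speeds; "effort": joint torques, N m; "ee_pos": TCP position; "tool_rot": TCP orientation; "force": force on the tool from outside, world axes, zero at the start; "wrist_torque": the same for the moment, N m; "gripper_width": finger opening in m; "grasp_force": force on a finger pad.
Only numpy, scipy, OpenCV 4.12 (cv2) and the standard library are available. Lean on these libraries where they do the work, as an engineer would, in place of code of your own. Each camera call takes 0.05 s, during which the arm holds its last target. There are 200 camera calls.

## Working session

There is one attempt and no reset: what is moved stays moved. The work goes in short steps, Python scripts to look and compute and a tool call to move; the robot and the scene stay as the last step left them, time stands still between calls to the robot, and variables do not carry over. Pictures are saved under pics/ and viewed, at most 10 in all, crops included, and the job is handed in when it is done.

Besides the shell and the picture viewer there is one more tool, called after "Emit:" as name(argument=value, ...) on one line, values as JSON. play_rows: Moves the arm, as the interface text tells. Its arguments: {"type":"object","properties":{"moves":{"type":"string"},"grip":{"type":"number"}},"required":["moves"]}

```bash
ls; mkdir -p pics; python3 - <<'E'
from cell import status, capture, robot
import cv2,numpy as np
s=status.sense();print({k:np.round(v,3) for k,v in s.items()})
for n in("scene","top"):
    c=capture(n);cv2.imwrite(f"pics/{n}0.png",c["pixels"][...,::-1]);print(n,c["intrinsics"],c["k1"],c["position"],c["attitude"])
c=capture("wrist");print(c["mount"],c["intrinsics"],c["k1"])
E
```

```text
pics
{'t': np.float64(0.0), 'qpos': array([-1.411,  0.343,  1.525,  0.   ,  1.275, -0.146]), 'dq': array([-0.   , -0.002,  0.   ,  0.   ,  0.001,  0.   ]), 'effort': array([ 1.0000e-03, -4.3123e+01, -2.4422e+01,  7.2000e-02,  5.6000e-02,
       -0.0000e+00]), 'ee_pos': array([ 0.158, -0.5  ,  0.404]), 'tool_rot': array([-3.103, -0.478, -0.   ]), 'force': array([-0.035,  0.003,  0.651]), 'wrist_torque': array([ 0.01 , -0.005,  0.009]), 'grasp_force': np.float64(0.0), 'gripper_width': np.float64(0.092)}
scene [[611.49256991   0.         306.26968975]
 [  0.         611.49256991 241.16292162]
 [  0.           0.           1.        ]] -0.026259106684515338 [1.16911447 1.15012442 1.29507816] [-0.67153636 -2.62172256  1.18404073]
top [[553.06553928   0.         328.12437471]
 [  0.         553.06553928 238.6229339 ]
 [  0.           0.           1.        ]] -0.12135473635552285 [ 0.40351003 -0.03823539  1.79391501] [-2.2169059   2.16547772 -0.06762789]
[[-1.15462218e-03 -9.58888882e-01 -2.83779453e-01  7.63224628e-02]
 [ 9.99999330e-01 -1.13106133e-03 -2.46879297e-04 -4.45682162e-04]
 [-8.42421531e-05 -2.83779548e-01  9.58889546e-01  1.96401385e-02]
 [ 0.00000000e+00  0.00000000e+00  0.00000000e+00  1.00000000e+00]] [[388.3727178    0.         322.72621183]
 [  0.         388.3727178  236.72138056]
 [  0.           0.           1.        ]] 0.02712385674333778
```

View pics/scene0.png

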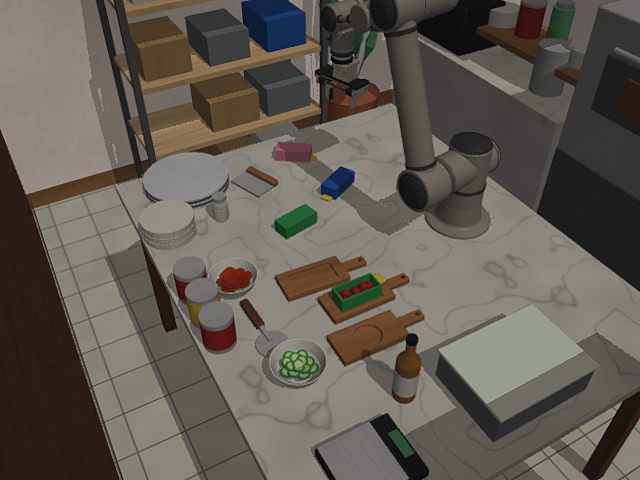

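View pics/top0.png

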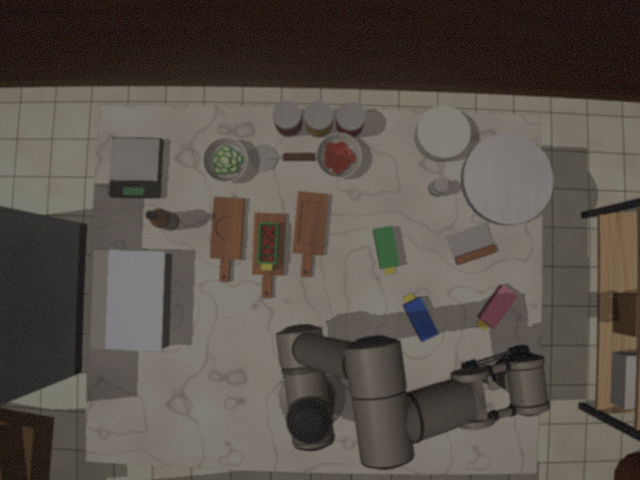

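```bash
cat > h.py <<'E'
import numpy as np,cv2
from scipy.spatial.transform import Rotation as R
from cell import status,capture
def cam(n):
    s=status.sense() if n=="wrist" else None
    c=capture(n)
    if s:
        T=np.eye(4);T[:3,:3]=R.from_rotvec(s["tool_rot"]).as_matrix();T[:3,3]=s["ee_pos"];c["T"]=T@np.array(c["mount"])
    else:
        T=np.eye(4);T[:3,:3]=R.from_rotvec(c["attitude"]).as_matrix();T[:3,3]=c["position"];c["T"]=T
    return c
def rays(c,uv):
    k=np.array([c["k1"],0,0,0,0]);p=cv2.undistortPoints(np.float64(uv).reshape(-1,1,2),np.array(c["intrinsics"]),k)[:,0]
    return np.c_[p,np.ones(len(p))]
def plane(c,uv,z):
    d=rays(c,uv)@c["T"][:3,:3].T;o=c["T"][:3,3];return o+d*((z-o[2])/d[:,2])[:,None]
def cloud(c,m):
    v,u=np.nonzero(m&(c["depth"]>0));r=rays(c,np.c_[u,v])*c["depth"][v,u][:,None]
    return r@c["T"][:3,:3].T+c["T"][:3,3]
def mask(c,lo,hi):
    return cv2.inRange(cv2.cvtColor(c["pixels"],cv2.COLOR_RGB2HSV),np.array(lo),np.array(hi))>0
def comps(m,amin=60):
    n,l,s,ce=cv2.connectedComponentsWithStats(m.astype(np.uint8))
    return [(l==i,s[i,4],ce[i]) for i in range(1,n) if s[i,4]>=amin]
def rect(xy):
    (c,wh,a)=cv2.minAreaRect(np.float32(xy)*1000);a=np.radians(a)
    if wh[0]<wh[1]: wh=wh[::-1];a+=np.pi/2
    return np.array(c)/1000,np.array(wh),a
GREEN=((50,120,40),(75,255,255));YEL=((22,120,80),(35,255,255));BROWN=((5,80,40),(18,230,255))
E
python3 - <<'E'
from h import *
np.set_printoptions(precision=4,suppress=True)
for n in("top","scene"):
    c=cam(n)
    for nm,col in(("G",GREEN),("Y",YEL),("B",BROWN)):
        for m,a,ce in comps(mask(c,*col)):
            p=cloud(c,m)
            if not -0.05<np.median(p[:,2])<0.2 or abs(p[:,1]).max()>.6: continue
            z=np.percentile(p[:,2],[10,50,90]);q=p[abs(p[:,2]-z[2])<.008]
            print(n,nm,a,ce,"z",z,"rect",*rect(q[:,:2]),"mean",q[:,:2].mean(0))
s=status.sense();print(R.from_rotvec(s["tool_rot"]).as_matrix())
E
```

```text
top Y 72 [266.3056 266.8889] z [0.0515 0.0575 0.0636] rect [0.4148 0.152 ] [35.5086 18.8166] 1.5931006858343115 mean [0.4155 0.1534]
top B 145 [298.4759 156.4276] z [0.0173 0.0227 0.0278] rect [0.7757 0.0632] [94.4236 17.7068] 1.5772801227630875 mean [0.7755 0.0637]
top B 2087 [309.6272 227.3967] z [0.0096 0.0175 0.0248] rect [0.5235 0.0224] [270.8944  99.3263] 3.0787146213046954 mean [0.5389 0.022 ]
top B 2061 [226.7773 232.0985] z [0.012  0.0197 0.026 ] rect [0.5018 0.2887] [270.1144  99.6439] 3.115492343326472 mean [0.5224 0.2881]
top B 128 [159.1953 219.1875] z [0.1403 0.1517 0.1623] rect [0.5548 0.4745] [40.3343 31.0274] 2.7398244431149132 mean [0.5542 0.4733]
top B 1111 [268.4797 250.9685] z [0.0146 0.0205 0.0262] rect [0.454  0.1528] [270.4369  99.5004] 3.1319127288176274 mean [0.4666 0.1519]
top B 144 [268.1042 248.2986] z [0.0278 0.0374 0.0522] rect [0.4788 0.1511] [79.544  38.0519] 3.108231101456316 mean [0.4827 0.1477]
top B 309 [475.4434 254.1586] z [0.0186 0.0238 0.0295] rect [ 0.4721 -0.5178] [135.3658  24.3339] 1.9094432252191 mean [ 0.472  -0.5181]
scene G 849 [295.47
[... 1154 characters left out ...]
5 0.1548] [277.0632 108.0552] 3.1315839615810575 mean [0.4773 0.1699]
scene B 242 [251.719  312.6157] z [0.0156 0.0203 0.0237] rect [0.7781 0.0643] [109.6966  24.2082] 1.5996678600707166 mean [0.7789 0.0666]
scene B 2752 [371.5007 335.182 ] z [0.0084 0.0165 0.0212] rect [0.503  0.2916] [273.5234 109.1237] 3.1203213201730575 mean [0.5266 0.2913]
scene B 639 [408.1189 362.9171] z [0.1134 0.1441 0.179 ] rect [0.5614 0.4836] [22.0863  9.1303] 2.2240585569147555 mean [0.5611 0.4844]
scene B 124 [402.4516 398.2339] z [0.0033 0.0153 0.0241] rect [0.5706 0.4921] [54.9256 20.9135] 2.3028537038240113 mean [0.5703 0.497 ]
[[ 0.9536  0.301  -0.0001]
 [ 0.301  -0.9536  0.0006]
 [ 0.0001 -0.0006 -1.    ]]
```

Emit:
play_rows(moves="0.5 -0.25 0 0; 1 -0.5 0 0; 1 -0.5 0 0", grip=1)

```text
t: 0.62
ee_pos: [0.2403, -0.4206, 0.4049]
tool_rot: [-3.103, -0.485, -0.001]
force: [0.4, -0.3, 0.7]
gripper_width: 0.0915
grasp_force: 0.0
```

Emit:
play_rows(moves="0.5 -0.25 0 0; 1 -0.5 0 0; 1 -0.5 0 0")

```text
t: 1.0
ee_pos: [0.3202, -0.3436, 0.4048]
tool_rot: [3.104, 0.485, 0.001]
force: [-0.1, -1.3, -0.2]
gripper_width: 0.092
grasp_force: 0.0
```

Emit:
play_rows(moves="0.5 -0.25 0 0; 1 -0.5 0 0; 1 -0.5 0 0")

```text
t: 1.38
ee_pos: [0.4002, -0.2664, 0.4046]
tool_rot: [3.104, 0.484, 0.0]
force: [-0.5, -0.5, -1.1]
gripper_width: 0.092
grasp_force: 0.0
```

Emit:
play_rows(moves="0.5 -0.25 0 0.13; 0.5 -0.25 0 0.13; 0.5 -0.25 0 0.13; 0.5 -0.25 0 0.13")

```text
t: 1.88
ee_pos: [0.4383, -0.2298, 0.4047]
tool_rot: [3.125, 0.317, -0.001]
force: [0.4, -0.3, 0.3]
gripper_width: 0.0919
grasp_force: 0.0
```

```bash
cat > look.py <<'E'
from h import *
import sys
np.set_printoptions(precision=4,suppress=True)
c=cam("wrist");cv2.imwrite(f"pics/{sys.argv[1]}.png",c["pixels"][...,::-1])
for nm,col in(("G",GREEN),("Y",YEL),("B",BROWN)):
    for m,a,ce in comps(mask(c,*col),150):
        p=cloud(c,m)
        if len(p)<30: continue
        z=np.percentile(p[:,2],[5,50,95]);q=p[abs(p[:,2]-z[2])<.005]
        print(nm,a,ce,"z",z,"rect",*rect(q[:,:2]))
s=status.sense();M=R.from_rotvec(s["tool_rot"]).as_matrix()
print(s["t"],s["ee_pos"],"yaw",np.arctan2(M[1,0],M[0,0]),"tilt",M[:,2],s["qpos"],s["force"],s["gripper_width"],s["grasp_force"])
E
python3 look.py w1
```

```text
G 10542 [328.3224 149.1748] z [0.0441 0.0454 0.0466] rect [ 0.4864 -0.2245] [129.4282  58.6692] 0.20633489690904605
Y 313 [327.8914 232.9776] z [0.007  0.0082 0.0093] rect [ 0.4082 -0.241 ] [34.4641  9.6262] 1.7733752178157927
Y 625 [369.6848 314.7328] z [0.0064 0.008  0.0093] rect [ 0.3272 -0.3037] [35.1354 22.2828] 2.031845903923695
B 19161 [60.4095 80.9161] z [0.0097 0.0178 0.0213] rect [0.4805 0.0198] [189.641   92.1157] 3.073173248866513
B 2814 [591.7783 232.6588] z [0.0129 0.0236 0.0253] rect [ 0.462  -0.4908] [82.3414 27.152 ] 1.9183332897014616
B 251 [534.5697 327.2151] z [0.301  0.307  0.3108] rect [ 0.4789 -0.2699] [4.6418 2.2919] 0.22505390667131994
B 323 [101.6192 364.644 ] z [0.3077 0.3122 0.3142] rect [ 0.4539 -0.1772] [12.0533  2.8422] 0.20242036635700902
B 173 [542.289 371.896] z [0.3088 0.3121 0.3143] rect [ 0.4713 -0.2714] [8.7647 2.1257] 0.23255714666077962
B 252 [582.873  406.8175] z [0.3169 0.3191 0.3215] rect [ 0.4693 -0.2757] [10.9384  5.3016] 1.314976268275193
B 218 [622.1422 407.1697] z [0.3166 0.3191 0.3212] rect [ 0.4709 -0.2832] [10.8867  2.2287] 1.7732318398806055
1.925 [ 0.4383 -0.2297  0.4047] yaw 0.2019950062700066 tilt [-0.0003 -0.0003 -1.    ] [-0.6375  0.2869  1.6041 -0.0004  1.2507  0.7314] [ 0.5122 -0.1054  0.086 ] 0.0916352869437621 0.0
```

View pics/w1.png

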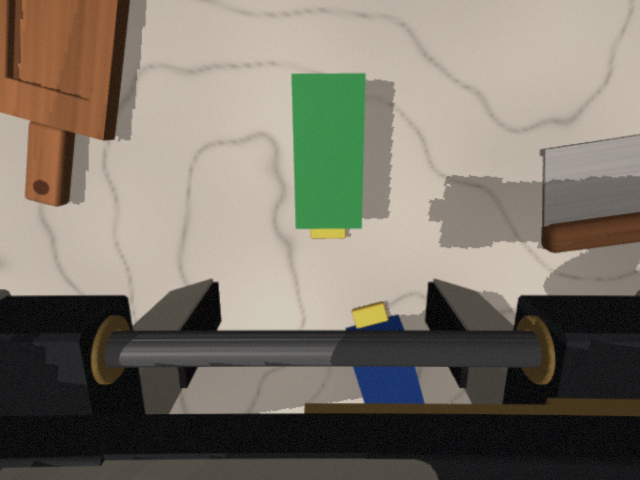

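Emit:
play_rows(moves="0 0.05 0.5 0; -0.03 0.05 0.9 0; -0.03 0.05 0.9 0")

```text
t: 2.3
ee_pos: [0.436, -0.2342, 0.3126]
tool_rot: [-3.121, -0.317, 0.007]
force: [0.6, 0.3, 0.3]
gripper_width: 0.0915
grasp_force: 0.0
```

Emit:
play_rows(moves="0 0 0.5 0; 0 0 0.8 0; 0 0 0.8 0")

```text
t: 2.68
ee_pos: [0.4372, -0.2343, 0.2348]
tool_rot: [-3.124, -0.319, 0.002]
force: [-0.2, 0.6, 0.8]
gripper_width: 0.092
grasp_force: 0.0
```

Emit:
play_rows(moves="0 0 0.25 0; 0 0 0.5 0; 0 0 0.5 0; 0 0 0.5 0")

```text
t: 3.18
ee_pos: [0.438, -0.2346, 0.1867]
tool_rot: [3.123, 0.319, 0.004]
force: [-0.9, 1.0, 0.2]
gripper_width: 0.0915
grasp_force: 0.0
```

Emit:
play_rows(moves="0 0 0 0; 0 0 0 0; 0 0 0 0", grip=0.64)

```text
t: 3.55
ee_pos: [0.4373, -0.2339, 0.1851]
tool_rot: [3.125, 0.319, 0.001]
force: [0.2, -0.2, -0.8]
gripper_width: 0.0664
grasp_force: 0.0
```

Emit:
play_rows(moves="0 0 0 0; 0 0 0 0; 0 0 0 0")

```text
t: 3.92
ee_pos: [0.4373, -0.2341, 0.1849]
tool_rot: [3.125, 0.319, 0.001]
force: [-0.2, -1.6, 3.1]
gripper_width: 0.0598
grasp_force: 30.0
```

Emit:
play_rows(moves="0 0 -0.1 0; 0 0 -0.3 0; 0 0 -0.6 0; 0 0 -0.6 0")

```text
t: 4.42
ee_pos: [0.4376, -0.2341, 0.2464]
tool_rot: [3.123, 0.319, 0.004]
force: [0.1, 0.8, -3.0]
gripper_width: 0.0598
grasp_force: 30.0
```

```bash
cat > tilt.py <<'E'
from h import *
np.set_printoptions(precision=4,suppress=True)
def planes(c,m):
    p=cloud(c,m)
    z=p[:,2];print("z range",np.percentile(z,[1,25,50,75,99]),"mean",p.mean(0))
    q=p[::3]
    rng=np.random.default_rng(0);b=None
    for _ in range(200):
        a=q[rng.choice(len(q),3,False)];n=np.cross(a[1]-a[0],a[2]-a[0]);l=np.linalg.norm(n)
        if l<1e-6: continue
        n/=l;i=abs((q-a[0])@n)<.003
        if b is None or i.sum()>b.sum(): b=i
    r=q[b];mu=r.mean(0);n=np.linalg.svd(r-mu)[2][2];print("plane n",n*np.sign(n[2]+1e-9),"at",mu,b.mean())
for n in("wrist","scene"):
    c=cam(n);g=[x for x in comps(mask(c,*GREEN),200)]
    for m,a,ce in g:
        p=cloud(c,m)
        if len(p)<80 or p[:,1].mean()>0.1 : continue
        print(n,a,ce);planes(c,m)
s=status.sense();print(s["ee_pos"],s["gripper_width"],s["grasp_force"],s["force"],s["t"])
E
python3 tilt.py
```

```text
wrist 64560 [323.0623 157.8847]
z range [0.1055 0.1066 0.107  0.1074 0.1085] mean [ 0.5003 -0.2212  0.107 ]
plane n [-0.0031  0.0019  1.    ] at [ 0.5003 -0.2212  0.107 ] 0.9997666604442785
wrist 2674 [323.0251 374.4813]
z range [0.1057 0.1065 0.1068 0.1072 0.1081] mean [ 0.4275 -0.2362  0.1069]
plane n [-0.0614 -0.0106  0.9981] at [ 0.4275 -0.2361  0.1069] 1.0
scene 783 [292.5696 207.3129]
z range [0.0057 0.0845 0.1005 0.1042 0.1117] mean [ 0.504  -0.2124  0.0937]
plane n [ 0.0403 -0.0057  0.9992] at [ 0.5044 -0.2193  0.1034] 0.3423076923076923
[ 0.4369 -0.2336  0.2443] 0.05962864638981018 29.997492721304297 [ 1.1734  0.4817 -3.4138] 4.525
```

Emit:
play_rows(moves="0 0 0.3 0; 0 0 0.3 0", grip=0.648)

```text
t: 4.78
ee_pos: [0.4361, -0.2331, 0.2121]
tool_rot: [-3.121, -0.319, 0.008]
force: [-1.2, -0.5, -2.4]
gripper_width: 0.0595
grasp_force: 30.0
```

Emit:
play_rows(moves="0 0 0 0", grip=0.651)

```text
t: 4.9
ee_pos: [0.4372, -0.2339, 0.2145]
tool_rot: [-3.124, -0.319, 0.001]
force: [0.9, -0.5, -2.5]
gripper_width: 0.0601
grasp_force: 14.9
```

```bash
python3 tilt.py
```

```text
wrist 64586 [323.0943 157.8967]
z range [0.0733 0.0744 0.0748 0.0752 0.0763] mean [ 0.4993 -0.2206  0.0748]
plane n [ 0.0011 -0.0012  1.    ] at [ 0.4994 -0.2206  0.0748] 0.9996735531408851
wrist 2669 [322.888  374.4601]
z range [0.0737 0.0746 0.075  0.0753 0.0763] mean [ 0.4265 -0.2355  0.075 ]
plane n [-0.0759 -0.017   0.997 ] at [ 0.4265 -0.2355  0.075 ] 1.0
scene 763 [292.8847 214.8165]
z range [0.0306 0.0546 0.0699 0.0737 0.0816] mean [ 0.5042 -0.2114  0.0639]
plane n [0.022  0.0673 0.9975] at [ 0.5045 -0.2159  0.0735] 0.3661417322834646
[ 0.4375 -0.2341  0.2152] 0.05970178812024805 14.858373402385041 [ 0.8603 -0.6347 -1.7648] 5.0
```

Emit:
play_rows(moves="0 0 0 0; 0 0 0 0", grip=0.6518)

```text
t: 5.25
ee_pos: [0.4373, -0.234, 0.2151]
tool_rot: [3.125, 0.319, 0.001]
force: [0.7, -0.1, -2.9]
gripper_width: 0.06
grasp_force: 10.2
```

Emit:
play_rows(moves="0 0 0 0; 0 0 0 0", grip=0.6524)

```text
t: 5.5
ee_pos: [0.4373, -0.234, 0.215]
tool_rot: [3.125, 0.319, 0.001]
force: [0.4, -0.2, -1.4]
gripper_width: 0.0599
grasp_force: 6.6
```

```bash
python3 tilt.py
```

```text
wrist 56173 [322.8223 164.3157]
z range [0.0439 0.0508 0.058  0.0655 0.0728] mean [ 0.4977 -0.2212  0.0582]
plane n [0.251  0.0514 0.9666] at [ 0.4977 -0.2212  0.0581] 0.9996245642263342
wrist 1297 [322.744  370.3138]
z range [0.0754 0.0763 0.0767 0.077  0.0779] mean [ 0.4294 -0.2352  0.0766]
plane n [-0.1252 -0.027   0.9918] at [ 0.4294 -0.2353  0.0767] 1.0
scene 786 [294.2277 217.8944]
z range [0.0066 0.0393 0.0511 0.0601 0.0734] mean [ 0.4995 -0.2126  0.0483]
plane n [0.2505 0.07   0.9656] at [ 0.4994 -0.2174  0.0557] 0.37547892720306514
[ 0.4373 -0.234   0.2149] 0.060287618766047296 6.557953851297498 [-0.7517  0.0085 -0.8164] 5.6
```

Emit:
play_rows(moves="0 0 -0.1 0; 0 0 -0.2 0; 0 0 -0.35 0; 0 0 -0.5 0; 0 0 -0.7 0; 0 0 -0.7 0; 0 0 -0.7 0")

```text
t: 6.48
ee_pos: [0.437, -0.2338, 0.2845]
tool_rot: [-3.125, -0.319, 0.0]
force: [1.0, -0.2, -3.4]
gripper_width: 0.06
grasp_force: 6.3
```

```bash
python3 tilt.py
```

```text
wrist 22574 [322.8131 253.3722]
z range [0.0239 0.0771 0.1091 0.1303 0.1411] mean [ 0.4602 -0.2285  0.101 ]
plane n [0.9186 0.1881 0.3475] at [ 0.4604 -0.2285  0.1006] 0.9839829151094501
wrist 2595 [322.9541 375.9499]
z range [0.1257 0.1285 0.1296 0.1307 0.1323] mean [ 0.4147 -0.2379  0.1295]
plane n [-0.3513 -0.0723  0.9335] at [ 0.4147 -0.2378  0.1295] 1.0
scene 750 [303.4453 206.2333]
z range [0.0169 0.0464 0.0745 0.1023 0.14  ] mean [ 0.4616 -0.2197  0.076 ]
plane n [0.9069 0.2411 0.3455] at [ 0.4681 -0.2248  0.0765] 0.488
[ 0.437  -0.2337  0.2841] 0.05980019630236304 6.272051716223359 [ 0.5845  0.364  -3.2299] 6.575
```

Emit:
play_rows(moves="0 0 0 0; 0 0 0 0; 0 0 0 0", grip=0.6528)

```text
t: 6.95
ee_pos: [0.4372, -0.2339, 0.2845]
tool_rot: [-3.125, -0.319, 0.0]
force: [0.4, 0.5, -3.8]
gripper_width: 0.0599
grasp_force: 4.0
```

```bash
python3 tilt.py
```

```text
wrist 22568 [322.8086 253.3564]
z range [0.0239 0.0772 0.109  0.1304 0.1412] mean [ 0.4604 -0.2287  0.101 ]
plane n [0.9188 0.1882 0.347 ] at [ 0.4607 -0.2287  0.1004] 0.9827747362798771
wrist 2601 [322.9915 375.9589]
z range [0.1258 0.1285 0.1297 0.1307 0.1323] mean [ 0.4149 -0.2381  0.1295]
plane n [-0.3509 -0.0716  0.9337] at [ 0.4149 -0.238   0.1295] 1.0
scene 751 [303.3129 206.1451]
z range [0.0153 0.0469 0.0737 0.1036 0.1419] mean [ 0.462  -0.22    0.0762]
plane n [0.9222 0.1934 0.3348] at [ 0.4681 -0.2259  0.0834] 0.41767068273092367
[ 0.4372 -0.2339  0.2846] 0.05952744202124823 4.0270861890167 [-0.0308 -0.0627 -2.7483] 7.05
```

Emit:
play_rows(moves="0 0 0.05 0; 0 0 0.1 0; 0.1 0 0.1 0; 0.2 0 0.1 0; 0.3 0 0.1 0; 0.4 0 0.1 0; 0.48 0 0.11 0; 0.48 0 0.11 0")

```text
t: 8.05
ee_pos: [0.4847, -0.2239, 0.2734]
tool_rot: [-3.125, -0.321, 0.0]
force: [-1.1, -0.7, -2.5]
gripper_width: 0.0598
grasp_force: 4.2
```

```bash
python3 tilt.py
```

```text
wrist 16206 [322.8035 277.4854]
z range [0.0109 0.0763 0.11   0.1304 0.1329] mean [ 0.4993 -0.2204  0.0986]
plane n [0.9765 0.2088 0.0544] at [ 0.4999 -0.2201  0.0948] 0.89520624303233
wrist 5245 [322.6048 382.8837]
z range [0.1296 0.1304 0.1308 0.1312 0.1322] mean [ 0.4684 -0.2267  0.1308]
plane n [-0.0527 -0.0111  0.9985] at [ 0.4684 -0.2268  0.1308] 1.0
scene 615 [295.8602 212.9415]
z range [0.0033 0.0351 0.064  0.0943 0.1334] mean [ 0.4934 -0.212   0.0664]
plane n [0.9812 0.1869 0.0487] at [ 0.5016 -0.217   0.0713] 0.5294117647058824
[ 0.4841 -0.2241  0.2735] 0.06026889899728122 4.173103049397469 [ 0.4148  0.4312 -3.7819] 8.15
```

Emit:
play_rows(moves="0 0 0.02 0; 0.1 0 0.02 0; 0.2 0 0.02 0; 0.3 0 0.02 0; 0.45 0 0.05 0; 0.6 0 0.09 0; 0.75 0 0.16 0; 0.87 0 0.23 0")

```text
t: 9.15
ee_pos: [0.5706, -0.2063, 0.2499]
tool_rot: [3.125, 0.32, 0.0]
force: [-0.0, -0.5, -0.8]
gripper_width: 0.0601
grasp_force: 4.3
```

```bash
python3 tilt.py
```

```text
wrist 8981 [322.7596 302.954 ]
z range [0.0953 0.0992 0.1027 0.106  0.1095] mean [ 0.5839 -0.2031  0.1026]
plane n [0.6716 0.1382 0.7279] at [ 0.5839 -0.2032  0.1025] 0.9973181361045927
wrist 2710 [322.8103 380.2694]
z range [0.1169 0.1184 0.1202 0.1229 0.1349] mean [ 0.5655 -0.2069  0.1211]
plane n [0.6757 0.1364 0.7244] at [ 0.5651 -0.2072  0.1205] 0.958980044345898
[ 0.5704 -0.2062  0.2494] 0.06026169094239116 4.22132620587945 [ 0.4553 -0.0701 -2.0727] 9.25
```

Emit:
play_rows(moves="0.08 0 0.06 0; 0.16 0 0.13 0; 0.24 0 0.22 0; 0.31 0 0.33 0; 0.38 0 0.45 0; 0.43 0 0.57 0; 0.47 0 0.68 0; 0.47 0 0.68 0")

```text
t: 10.25
ee_pos: [0.6152, -0.1969, 0.1812]
tool_rot: [-3.124, -0.32, 0.004]
force: [0.1, 0.3, -2.5]
gripper_width: 0.0602
grasp_force: 4.3
```

```bash
python3 tilt.py; python3 look.py w2 | tail -1
```

```text
wrist 1204 [251.0166 307.6238]
z range [0.0118 0.0282 0.0374 0.0442 0.0495] mean [ 0.6223 -0.1687  0.0355]
plane n [0.9769 0.2019 0.0699] at [ 0.6223 -0.1687  0.0355] 1.0
wrist 1204 [394.4776 307.6105]
z range [0.0115 0.0282 0.0375 0.0441 0.0496] mean [ 0.6325 -0.2187  0.0354]
plane n [0.9821 0.1738 0.0721] at [ 0.6326 -0.2188  0.0354] 1.0
wrist 6597 [322.7472 384.3161]
z range [0.0094 0.0107 0.0115 0.0406 0.0542] mean [ 0.5864 -0.2021  0.0233]
plane n [-0.0855 -0.0211  0.9961] at [ 0.5771 -0.2038  0.0109] 0.6183310533515732
scene 204 [289.6814 223.3725]
z range [0.0057 0.0212 0.0325 0.0397 0.0498] mean [ 0.5154 -0.215   0.0301]
plane n [0.9837 0.1411 0.1118] at [ 0.5075 -0.2214  0.0293] 0.4117647058823529
[ 0.6152 -0.1971  0.1824] 0.05990375131637045 4.3378545180894434 [-0.0341  0.1075 -2.1344] 10.35
10.4 [ 0.6153 -0.1972  0.1827] yaw 0.20349590866081954 tilt [-0.0004  0.     -1.    ] [-0.4286  0.7875  1.3994 -0.0002  0.9552  0.9388] [-0.659   0.2293 -2.5058] 0.06035847316637009 4.338419737759978
```

View pics/w2.png

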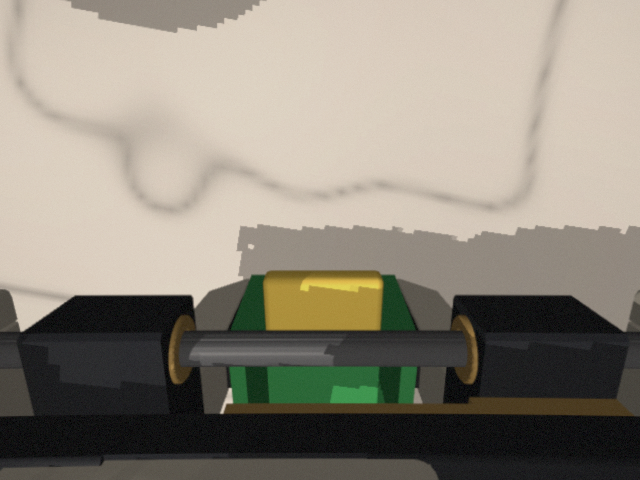

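Emit:
play_rows(moves="0 0 0 0; 0 0 0 0; 0 0 0 0; 0 0 -0.1 0; 0 0 -0.5 0; 0 0 -1 0; 0 0 -1 0", grip=1)

```text
t: 11.28
ee_pos: [0.6165, -0.1975, 0.2885]
tool_rot: [3.12, 0.319, 0.014]
force: [0.3, -0.9, -0.7]
gripper_width: 0.0919
grasp_force: 0.0
```

Emit:
play_rows(moves="-0.25 0 -0.5 0; -0.5 0 -1 0; -0.5 0 -1 0; -0.5 0 -1 0")

```text
t: 11.78
ee_pos: [0.5663, -0.2071, 0.3821]
tool_rot: [-3.125, -0.319, 0.001]
force: [-0.2, 0.0, -0.6]
gripper_width: 0.0916
grasp_force: 0.0
```

```bash
python3 look.py w3
```

```text
G 10536 [323.1521 209.7615] z [0.0043 0.0059 0.0458] rect [ 0.5669 -0.2067] [128.9977  58.6539] 0.20205233413911688
Y 1213 [323.     122.0214] z [0.0441 0.0453 0.0465] rect [ 0.6403 -0.1915] [34.904  19.5265] 1.7738802696717693
B 31525 [ 66.9524 157.2207] z [0.0111 0.019  0.0213] rect [0.5445 0.0217] [230.2713 103.3462] 3.073523854024022
B 220 [532.5864 324.7545] z [0.2782 0.2832 0.2875] rect [ 0.6075 -0.2464] [3.7265 2.4054] 3.0171178358200343
B 153 [100.8301 339.7843] z [0.2853 0.2884 0.2903] rect [ 0.5871 -0.1538] [5.2502 2.2087] 0.42223543568997957
B 346 [543.4711 361.8179] z [0.2847 0.2893 0.2916] rect [ 0.6006 -0.2474] [13.3132  3.9499] 0.27004143860926755
B 227 [105.4846 371.3877] z [0.2835 0.2891 0.2917] rect [ 0.5801 -0.1553] [9.929  2.3402] 0.0762588771227408
B 228 [552.4825 408.0921] z [0.2947 0.2972 0.2987] rect [ 0.5964 -0.2467] [8.9857 2.8181] 1.8676142855577704
B 395 [606.2228 407.5038] z [0.2942 0.2967 0.2989] rect [ 0.5986 -0.256 ] [17.1507  4.1316] 1.5216440936100126
11.825 [ 0.5664 -0.207   0.3813] yaw 0.20379171082326078 tilt [-0.002   0.0011 -1.    ] [-0.4774  0.5041  1.3328  0.      1.3069  0.8896] [-1.028  -0.0326 -0.1311] 0.09183500676167819 0.0
```

View pics/w3.png

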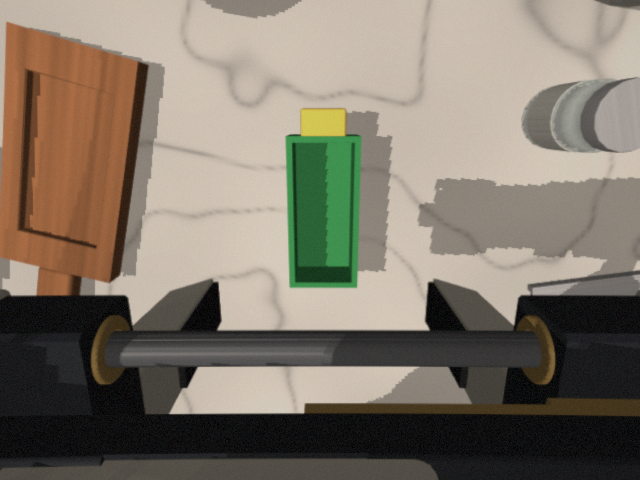

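Emit:
play_rows(moves="0 -0.4 0 0; 0 -0.8 0 0; 0 -0.8 0 0")

```text
t: 12.2
ee_pos: [0.5502, -0.1264, 0.3811]
tool_rot: [-3.123, -0.324, 0.005]
force: [-0.2, 0.6, 0.6]
gripper_width: 0.0918
grasp_force: 0.0
```

Emit:
play_rows(moves="0 -0.4 0 0; 0 -0.8 0 0; 0 -0.8 0 0; 0 -0.8 0 0")

```text
t: 12.7
ee_pos: [0.5346, -0.0511, 0.382]
tool_rot: [3.125, 0.32, -0.002]
force: [-0.6, -0.0, -0.2]
gripper_width: 0.0917
grasp_force: 0.0
```

```bash
cat > board.py <<'E'
from h import *
np.set_printoptions(precision=4,suppress=True)
c=cam("wrist");cv2.imwrite("pics/w4.png",c["pixels"][...,::-1])
m=max(comps(mask(c,*BROWN)),key=lambda x:x[1])[0]
v,u=np.nonzero(m&(c["depth"]>0));p=cloud(c,m)
k=(p[:,2]>.005)&(p[:,2]<.03);p=p[k]
print("z hist",np.histogram(p[:,2],np.arange(.006,.028,.002)))
fl=p[abs(p[:,2]-np.median(p[(p[:,2]<.015)&(p[:,2]>.009),2]))<.002]
body=p[p[:,2]>.016]
print("floor rect",rect(fl[:,:2]),"z",np.median(fl[:,2]),"top z",np.median(body[:,2]),"top rect",rect(body[:,:2]))
# trimmed extents of floor in the board frame
a=rect(body[:,:2])[2];ax=np.array([np.cos(a),np.sin(a)])*-1;ay=np.array([-ax[1],ax[0]])
for nm,q in(("floor",fl),("body",body)):
    x=q[:,:2]@ax;y=q[:,:2]@ay;e=[np.percentile(x,[1,99]),np.percentile(y,[1,99])]
    print(nm,"ext",np.ptp(e[0]),np.ptp(e[1]),"ctr",ax*np.mean(e[0])+ay*np.mean(e[1]),"ax",ax)
s=status.sense();print(s["t"],s["ee_pos"])
E
python3 board.py
```

```text
z hist (array([  12,   20, 3901, 8020,  342,  250, 5543, 9959,  211,    0]), array([0.006, 0.008, 0.01 , 0.012, 0.014, 0.016, 0.018, 0.02 , 0.022,
       0.024, 0.026]))
floor rect (array([0.5166, 0.0154]), array([240.6353,  84.1687]), np.float64(3.0727918841984136)) z 0.01235019944518051 top z 0.020286684442869518 top rect (array([0.5269, 0.0226]), array([265.3347, 100.0447]), np.float64(3.072862591125355))
floor ext 0.1361569312046647 0.06639241571698047 ctr [0.5592 0.0206] ax [ 0.9976 -0.0687]
body ext 0.2473535608270409 0.09836868845173066 ctr [0.5348 0.0219] ax [ 0.9976 -0.0687]
12.75 [ 0.5346 -0.0514  0.382 ]
```

View pics/w4.png

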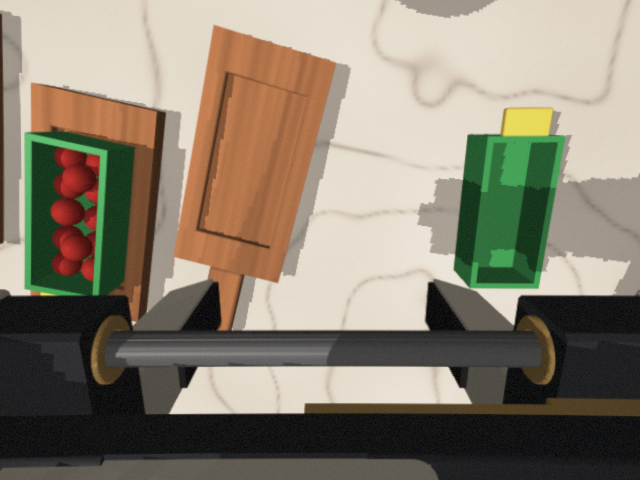

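Emit:
play_rows(moves="0 0.4 0 0; 0 0.8 0 0; 0 0.8 0 0")

```text
t: 13.12
ee_pos: [0.5507, -0.1324, 0.382]
tool_rot: [3.125, 0.312, -0.001]
force: [-0.1, 1.0, 0.0]
gripper_width: 0.0917
grasp_force: 0.0
```

Emit:
play_rows(moves="0 0.4 0 0; 0 0.8 0 0; 0 0.8 0.4 0; 0 0.8 0.9 0; 0 0.8 0.9 0")

```text
t: 13.75
ee_pos: [0.5653, -0.2069, 0.2889]
tool_rot: [-3.12, -0.318, 0.012]
force: [-0.5, -0.6, 1.4]
gripper_width: 0.0915
grasp_force: 0.0
```

Emit:
play_rows(moves="0 0 0.4 0; 0 0 0.8 0; 0 0 1 0; 0 0 1 0")

```text
t: 14.25
ee_pos: [0.5669, -0.2073, 0.1932]
tool_rot: [-3.125, -0.319, 0.001]
force: [-0.5, -0.2, 0.6]
gripper_width: 0.0917
grasp_force: 0.0
```

Emit:
play_rows(moves="0 0 0 0; 0 0 0 0; 0 0 0 0; 0 0 0 0; 0 0 0 0; 0 0 0 0", grip=0.6)

```text
t: 15.0
ee_pos: [0.5666, -0.2073, 0.1934]
tool_rot: [3.125, 0.319, 0.001]
force: [-0.6, 1.1, 5.2]
gripper_width: 0.0599
grasp_force: 30.0
```

Emit:
play_rows(moves="0 0 -0.2 0; 0 0 -0.5 0; 0 0 -0.8 0; 0 0 -0.8 -0.2; 0 0 -0.8 -0.4; 0 0 -0.8 -0.6; 0 0 -0.8 -0.8; 0 0 -0.8 -0.8")

```text
t: 16.0
ee_pos: [0.5663, -0.2071, 0.2719]
tool_rot: [-2.873, -1.267, 0.002]
force: [0.4, -0.8, -3.6]
gripper_width: 0.0598
grasp_force: 30.0
```

Emit:
play_rows(moves="0 0 0 -0.2; 0 0 0 -0.4; 0 0 0 -0.6; 0 0 0 -0.8; 0 0 0 -1; 0 0 0 -1")

```text
t: 16.75
ee_pos: [0.5664, -0.2072, 0.2723]
tool_rot: [-2.173, -2.268, 0.0]
force: [0.5, -0.1, -3.2]
gripper_width: 0.0597
grasp_force: 30.0
```

Emit:
play_rows(moves="0 0 0 -0.2; 0 0 0 -0.4; 0 0 0 -0.6; 0 0 0 -0.8; 0 0 0 -1; 0 0 0 -1")

```text
t: 17.5
ee_pos: [0.5664, -0.2072, 0.2725]
tool_rot: [-1.142, -2.926, 0.0]
force: [-0.7, -0.1, -2.4]
gripper_width: 0.0599
grasp_force: 30.0
```

Emit:
play_rows(moves="0 0 0 -0.2; 0 0 0 -0.4; 0 0 0 -0.6; 0 0 0 -0.85; 0 0 0 -0.85; 0 0 0 -0.85")

```text
t: 18.25
ee_pos: [0.5665, -0.2072, 0.2726]
tool_rot: [-0.121, -3.139, -0.0]
force: [-1.0, 0.5, -3.7]
gripper_width: 0.06
grasp_force: 30.0
```

```bash
cat > goto.py <<'E'
from h import *
s=status.sense();M=R.from_rotvec(s["tool_rot"]).as_matrix()
d=np.array([.5592,.0206])-s["ee_pos"][:2];yaw=np.arctan2(M[1,0],M[0,0])
print("tool shift/0.1",(M.T@np.r_[d,0]).round(4)*10,"yaw",yaw,"turn share",-((3.073-yaw+np.pi)%(2*np.pi)-np.pi)/(np.pi/4),"z",s["ee_pos"][2],s["qpos"].round(2),s["force"],s["t"])
E
python3 goto.py
```

```text
tool shift/0.1 [0.249 2.266 0.   ] yaw 3.0642359705294004 turn share -0.01115870889319167 z 0.2726418300165767 [-0.48  0.61  1.47 -0.    1.06 -1.97] [-1.01841166  0.51393898 -3.68319682] 18.25
```

Emit:
play_rows(moves="0.05 0.4 0 0; 0.09 0.8 0 0; 0.09 0.8 0 0")

```text
t: 18.62
ee_pos: [0.563, -0.1243, 0.2728]
tool_rot: [-0.114, -3.139, -0.001]
force: [0.3, -1.4, -3.5]
gripper_width: 0.0598
grasp_force: 30.0
```

Emit:
play_rows(moves="0.04 0.4 0 0; 0.08 0.8 0 0; 0.08 0.8 0 0")

```text
t: 19.0
ee_pos: [0.5609, -0.0447, 0.2728]
tool_rot: [-0.112, -3.139, -0.0]
force: [0.0, -0.2, -2.5]
gripper_width: 0.0595
grasp_force: 30.0
```

Emit:
play_rows(moves="0.04 0.35 0 -0.01; 0.08 0.67 0 -0.01; 0.08 0.67 0 -0.01; 0.08 0.67 0 -0.01; 0.08 0.67 0 -0.01")

```text
t: 19.62
ee_pos: [0.5579, 0.0198, 0.2727]
tool_rot: [0.103, 3.14, -0.001]
force: [-0.1, 0.1, -2.7]
gripper_width: 0.0596
grasp_force: 30.0
```

```bash
python3 goto.py;python3 look.py w5 >/dev/null
```

```text
tool shift/0.1 [-0.012  0.009  0.   ] yaw 3.0761761521096513 turn share 0.004044002466102158 z 0.27273681997653043 [-0.1   0.54  1.61 -0.    1.   -1.61] [-0.12134681  0.1470712  -2.70271222] 19.625
```

View pics/w5.png

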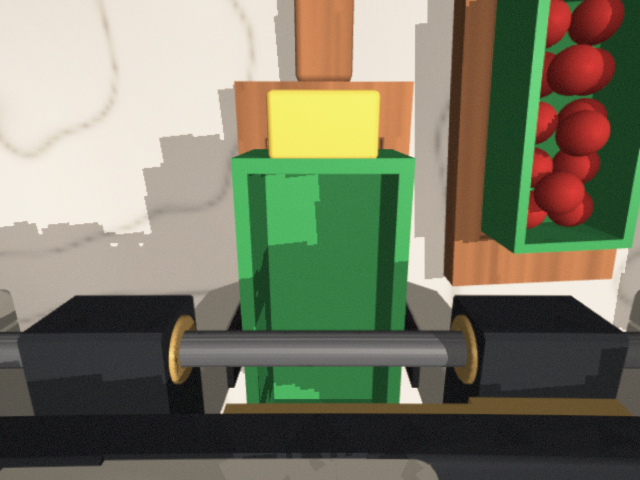

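Emit:
play_rows(moves="-0.01 0.01 0.2 0; -0.01 0.01 0.4 0; -0.01 0.01 0.5 0; -0.01 0.01 0.58 0; -0.01 0.01 0.64 0; -0.01 0.01 0.67 0; -0.01 0.01 0.67 0; -0.01 0.01 0.67 0")

```text
t: 20.68
ee_pos: [0.5589, 0.0219, 0.206]
tool_rot: [0.099, 3.139, -0.0]
force: [0.5, 0.2, -3.0]
gripper_width: 0.0598
grasp_force: 30.0
```

```bash
python3 goto.py
```

```text
tool shift/0.1 [-0.004 -0.013  0.   ] yaw 3.078331832433556 turn share 0.006788699900304811 z 0.20604048741879735 [-0.1   0.63  1.66 -0.    0.85 -1.61] [ 0.52127051  0.19094427 -2.96290628] 20.675
```

Emit:
play_rows(moves="0 -0.01 0.01 0; 0 -0.01 0.01 0")

```text
t: 20.92
ee_pos: [0.5589, 0.0211, 0.2054]
tool_rot: [0.1, 3.139, 0.0]
force: [-1.0, 2.5, 3.3]
gripper_width: 0.0598
grasp_force: 30.0
```

Emit:
play_rows(moves="0 0 0 0; 0 0 0 0; 0 0 0 0; 0 0 0 0; 0 0 -0.1 0; 0 0 -0.5 0; 0 0 -1 0; 0 0 -1 0", grip=0.85)

```text
t: 21.92
ee_pos: [0.5597, 0.0209, 0.3094]
tool_rot: [0.099, 3.131, -0.001]
force: [0.3, -0.3, -0.5]
gripper_width: 0.0782
grasp_force: 0.0
```

Emit:
play_rows(moves="0 0 -0.5 0; 0 0 -1 0; 0 0 -1 0; 0 0 -1 0")

```text
t: 22.42
ee_pos: [0.5584, 0.021, 0.4037]
tool_rot: [-0.099, -3.138, -0.0]
force: [-0.5, 0.3, 0.0]
gripper_width: 0.0781
grasp_force: 0.0
```

```bash
python3 look.py w6; python3 - <<'E'
from h import *
np.set_printoptions(precision=4,suppress=True)
c=cam("wrist")
for m,a,ce in comps(mask(c,*GREEN),400):
    p=cloud(c,m);q=p[p[:,2]>.04];
    if len(q)<50: continue
    A=np.c_[q[:,:2]-q[:,:2].mean(0),np.ones(len(q))];k=abs(q[:,2]-.057)<.005;s=np.linalg.lstsq(A[k],q[k,2],rcond=None)[0];print("rim plane",s,ce)
E
```

```text
G 8065 [475.0745 114.38  ] z [0.0205 0.0487 0.0582] rect [0.4897 0.1517] [129.3556  60.0208] 3.134906787673149
G 9992 [322.9635 209.2188] z [0.0163 0.018  0.0579] rect [0.5577 0.0213] [128.6147  59.2016] 3.075871031050763
Y 1521 [485.9099  16.1861] z [0.0556 0.0573 0.0586] rect [0.4145 0.1524] [35.8245 21.179 ] 1.5546615653306515
Y 1166 [323.0557 124.0386] z [0.056  0.0573 0.0586] rect [0.4828 0.0262] [35.7915 20.1769] 1.5052865587205824
B 13434 [320.4716 154.3039] z [0.0185 0.0203 0.0216] rect [0.5221 0.0224] [273.3764 100.1811] 3.0736395683733857
B 9965 [443.9504 118.5231] z [0.0119 0.0202 0.0216] rect [0.4901 0.1527] [197.783  101.4069] 3.129880204273679
B 21744 [595.2864 153.4466] z [0.0083 0.0198 0.0215] rect [0.526  0.2662] [238.7746  90.7822] 0.14257187954895806
B 333 [140.6336 329.6366] z [0.2995 0.3066 0.3112] rect [ 0.5227 -0.0175] [5.6943 2.1841] 3.0051667672702496
B 205 [137.2829 367.961 ] z [0.3052 0.3107 0.3135] rect [ 0.5295 -0.0179] [8.1181 2.2972] 3.0869833370152278
B 2507 [373.057  391.8999] z [0.0081 0.0216 0.318 ] rect [0.5363 0.0321] [20.0501  2.8364] 1.501143212696637
22.475 [0.5583 0.021  0.4031] yaw 3.078238730662297 tilt [-0.003   0.0002 -1.    ] [-0.0996  0.406   1.4311 -0.0001  1.3075 -1.607 ] [-0.6192 -0.7712 -0.0925] 0.07815650452133066 0.0
rim plane [-0.0006 -0.0034  0.0567] [475.2457 114.7832]
rim plane [-0.0037 -0.0002  0.057 ] [322.9353 210.1548]
```

View pics/w6.png

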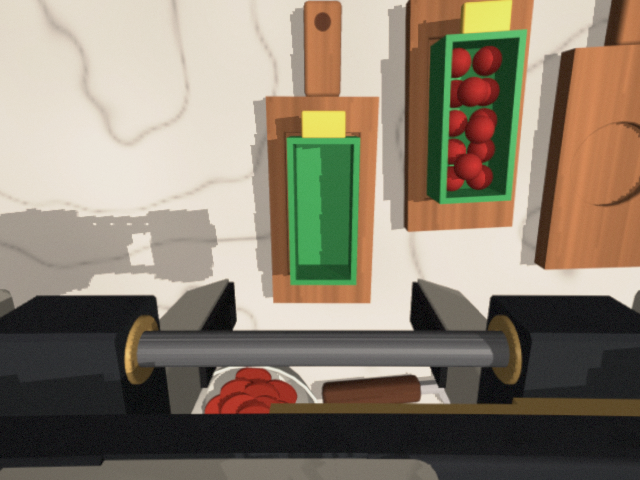

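The picture shows the tub seated flat: its rim stands at 57 mm, level, and it spans px (287–358, 137–284). The tab at (323,124) points along the handle, so the job is ready to hand in.

```bash
python3 -c "
from cell import robot
print(robot.sign_off())"
```

```text
the job is handed in; nothing more can be done
None
```

The empty green tub is right way up and seated flat in the free board's recess, its tab along the handle; I handed the job in at about 22.5 s of the 64 s allowed, but the sign-off returned no verdict.

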